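# Kit two part stacks for an air cylinder rebuild

### The arm

A 6-joint arm with a two-finger parallel gripper is mounted at the origin on the work surface. World frame = base frame: x ahead of the robot, y to its left, z up, the work surface at z = 0. Lengths are in m, angles in rad, forces in N, time in s.
With the tool pointing down it reaches from about 0.25 to 0.775 m from the base axis. Payload 4 kg.
Tool frame: the origin (TCP) lies between the finger pads; the fingertips stand 11 mm ahead of it and the grasp point (between the pads) lies 8 mm behind it; z points along the fingers, y is the direction in which the jaws open and shut (so a half turn about z gives the same grasp; the last joint's range is limited). The gripper opens to 94 mm and grips with 3 to 60 N. Pads are 16 mm wide; open, the fingers measure 119 mm over their backs; the gripper's body (75 mm by 177 mm) begins 78 mm behind the grasp point.
Start: joints at [1.234, 0.087, 1.371, -0, 1.684, -0.103], TCP at [0.127, 0.535, 0.217] pointing down, gripper open.
Joint ranges: [-3.1, 3.1], [-0.76, 2.03], [0.27, 2.55], [-1.08, 4.22], [0.17, 2.65], [-2.57, 2.57]. Speed limits (rad/s): [2.79, 2.79, 3.14, 3.14, 3.14, 3.14].

### API

Orientations are given as [roll, pitch, yaw] about the fixed x, y, z axes, in that order (R = Rz(yaw) Ry(pitch) Rx(roll)).
In Python, from bench import get_obs, cams, ticket gives the robot as it stands. The module is installed in compiled form; this text tells all that it offers.
- The arm moves only by the shell command python3 -m crank 'ROWS'. ROWS is JSON, a list of rows, each an object of numbers: "tx", "ty", "tz": the shift along the tool's x, y, z in cm; "twist": the turn about the tool's z in degrees; "grip": the opening, from 0 (shut) to 1 (fully open). In form: [{"tx": .., "ty": .., "tz": .., "twist": .., "grip": ..}, ...]. A call has 1 to 12 rows; each row shifts and turns the commanded pose from where the row before left it, along the tool's axes as they then stand; what a row does not reach is not made up. A row lasts 1/8 s, in which the tool goes at most 62.5 mm and 10.7 degrees, less where a joint would pass 70% of its speed; a pose out of reach is approached as far as the arm can. A call is refused whole if a number of a shift passes 6.25 or a number of a turn 10.7, either way. A call with a gripper value outside its range is refused whole. The fingers move at their own pace and stop on an object; the grip force is fixed at half the most. Time passes only in rows, so rows that do not move let the fingers close. It gives the time, the measured TCP pose, the force and the opening at its end, in the units of the state.
- get_obs(): the state, without advancing time (a new reading comes with each control period).
- cams.snapshot(name): name is "side" or "top"; returns a dict with "frame" (384x512x3 uint8, red, green, blue), "intrinsics" (3x3 intrinsics, pixels), "R" (3x3) and "t" (3): a world point X has camera coordinates R X + t. Camera axes: x right, y down, z forward; pixel columns grow to the right and rows downward; lengths in m; the calibration is good to about 2 mm. A picture is of the moment at which its call begins. There is no depth.
- ticket.close_job(): hands the job in, once; it reports no verdict.
Trained networks look in a picture, given as the dict that the camera call returned (one of the last four; its "shot" number tells which), for a name from the list of things; names that differ only in an ending like _2 or _b are one class to them, and where a whole thing is asked for, a point or a joint stands for the part that bears it (a point fixed in the world has none). Each returns a list of dicts, best first, with "conf" (0 to 1); they miss things now and then, are a little off and sometimes report something else, mostly with a low value. They report only what shows in the picture. A call takes as long as a camera call. They do not tell look-alikes from the thing itself.
- cams.outline_of(picture, query): "region" (384x512 bool, what is visible of it) and "centre" ([column, row] in pixels, amid what is visible of it).
The state is a dict: "time": time; "joint_positions": joint angles; "qvel": joint speeds; "joint_torque": joint torques, N m; "tool_pos": TCP position; "ee_rot": TCP orientation; "wrist_force": force on the tool from outside, world axes, zero at the start; "wrist_torque": the same for the moment, N m; "width": finger opening in m.
Only numpy, scipy, OpenCV 4.12 (cv2) and the standard library are available. Lean on these libraries where they do the work, as an engineer would, in place of code of your own. Each camera call takes 0.05 s, during which the arm holds its last target.

### The job

Lay out the parts for the air cylinder rebuild on the two kitting stands, in fitting order: over the post of the blue stand put the wide steel flange ring first, the black ring on it and the domed aluminium head on top; over the post of the yellow stand put the red ring first and the brass collar on it. Every part sits flat and right side up, closed dome upwards; set the parts down, do not let them drop, and leave the cylinder, the gauge and the wrench where they lie.

Things in the scene. Friction and masses are not known exactly. Their poses are not given: they have to be found in the camera images.
- steel_flange: Bright steel ring, plain and flat, the widest part: 66 mm outside diameter, 28 mm bore right through, 16 mm tall, about 0.35 kg. Origin: centre of the underside, z up. Starts lying flat on the bench; loose.
- black_ring: Black plastic ring, 56 mm outside diameter, 28 mm bore right through, 22 mm tall, about 60 g. Origin: centre of the underside, z up. Starts lying flat on the bench; loose.
- domed_head: Turned aluminium head, a short round drum with a closed domed top: 52 mm diameter with straight sides up to 24 mm, then a dome to 44 mm total height. Its underside has a blind 28 mm bore, 24 mm deep. About 0.17 kg. Starts dome up. Origin: centre of the underside, z up. Starts lying flat on the bench; loose.
- red_ring: Red plastic ring, 56 mm outside diameter, 28 mm bore right through, 22 mm tall, about 60 g. Origin: centre of the underside, z up. Starts lying flat on the bench; loose.
- brass_collar: Brass ring, the narrowest part: 50 mm outside diameter, 28 mm bore right through, 24 mm tall, about 0.27 kg. Origin: centre of the underside, z up. Starts lying flat on the bench; loose.
- blue_stand: A blue-painted round disc, 84 mm diameter and 12 mm thick, fixed to the bench, with a bright steel post of 12 mm diameter standing in its centre; the post's rounded tip is 62 mm above the bench. Origin: centre of the disc's underside, at bench height, on the post's axis, z up. The disc's top face is 12 mm above the origin.
- yellow_stand: A yellow-painted round disc, 84 mm diameter and 12 mm thick, fixed to the bench, with a bright steel post of 12 mm diameter standing in its centre; the post's rounded tip is 62 mm above the bench. Origin: centre of the disc's underside, at bench height, on the post's axis, z up. The disc's top face is 12 mm above the origin.
- air_cylinder: Bystander: an air cylinder lying on the bench beyond the work, aluminium tube between two square grey end blocks, about 280 mm long over its rod and 54 mm high. Origin: under the middle of the tube, at bench height; x along the tube towards the rod.
- gauge: Bystander: a round pressure gauge with brass case and white dial, lying face up on the bench to the robot's right, 62 mm diameter, 27 mm high, with a brass stem sticking out along -x. Origin: centre of the underside.
- wrench: Bystander: a steel wrench lying flat on the bench to the robot's left, about 180 mm long, lengthwise along its x. Origin: under its middle, at bench height.
Mind the look-alikes: they are no part of the job. Several things have the shape of the steel_flange; the one meant has the colours described above. What is shaped like the brass_collar but turquoise is not meant.

How it is judged:
By the outcome, as a careful person would: the job done as asked, in the order asked, and still so for the second after the job is handed in, with the robot touching nothing.
It also fails if it takes over 112 s, if anything falls off the work surface, if the arm or the gripper's body presses on something with over 40 N, if the wrist force passes 120 N, or if a joint passes its speed limit or range.

## Working session

There is one attempt and no reset: what is moved stays moved. The work goes in short steps, Python scripts to look and compute and a shell command to move; the robot and the scene stay as the last step left them, time stands still between calls to the robot, and variables do not carry over. Pictures are saved under pics/ and viewed, and the job is handed in when it is done.

```bash
mkdir -p pics
python3 - <<'E'
from bench import get_obs, cams
import cv2
for n in ("top","side"):
    p=cams.snapshot(n)
    cv2.imwrite(f"pics/{n}0.png",cv2.resize(p["frame"][:,:,::-1],(800,600),interpolation=cv2.INTER_CUBIC))
    print(n,p["intrinsics"],p["R"],p["t"],p.get("shot"))
o=get_obs();print({k:o[k] for k in("time","tool_pos","ee_rot","width","wrist_force")})
E
```

```text
top [[360.13405118   0.         252.46031876]
 [  0.         360.13405118 194.26843493]
 [  0.           0.           1.        ]] [[ 0.00622446 -0.99984072 -0.01672686]
 [-0.98691289 -0.00344688 -0.16121742]
 [ 0.16113409  0.01751145 -0.98677716]] [0.01737424 0.59617259 0.96035822] 1
side [[436.38120523   0.         254.47527322]
 [  0.         436.38120523 193.30519095]
 [  0.           0.           1.        ]] [[ 0.99675709 -0.080158   -0.00707076]
 [-0.0638558  -0.73444043 -0.67566241]
 [ 0.0489667   0.67392281 -0.73717726]] [-0.59013185  0.07830988  1.20415143] 2
{'time': 0.1, 'tool_pos': array([0.12725665, 0.53458594, 0.21540747]), 'ee_rot': array([-3.13957417e+00, -2.05377285e-04,  2.90782571e+00]), 'width': 0.09424244898410934, 'wrist_force': array([-0.46746266,  0.06676381, -0.41145271])}
```

View pics/top0.png

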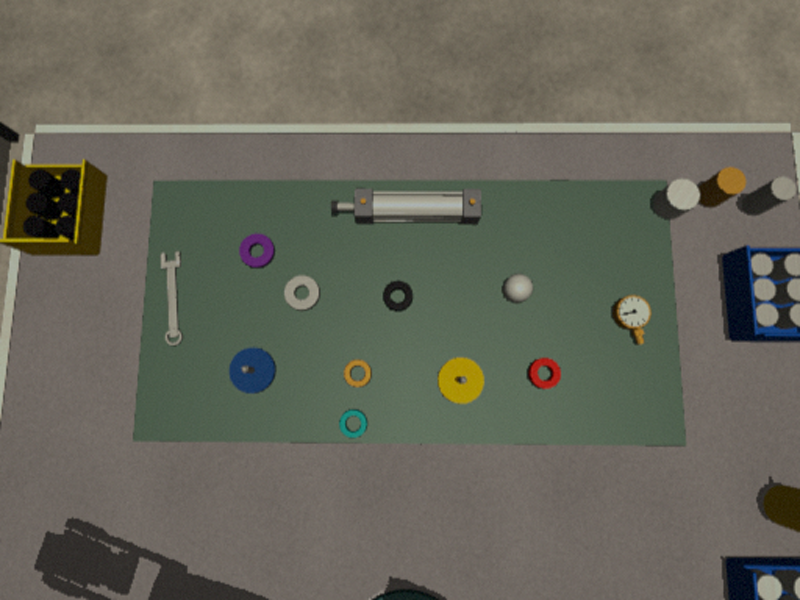

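View pics/side0.png

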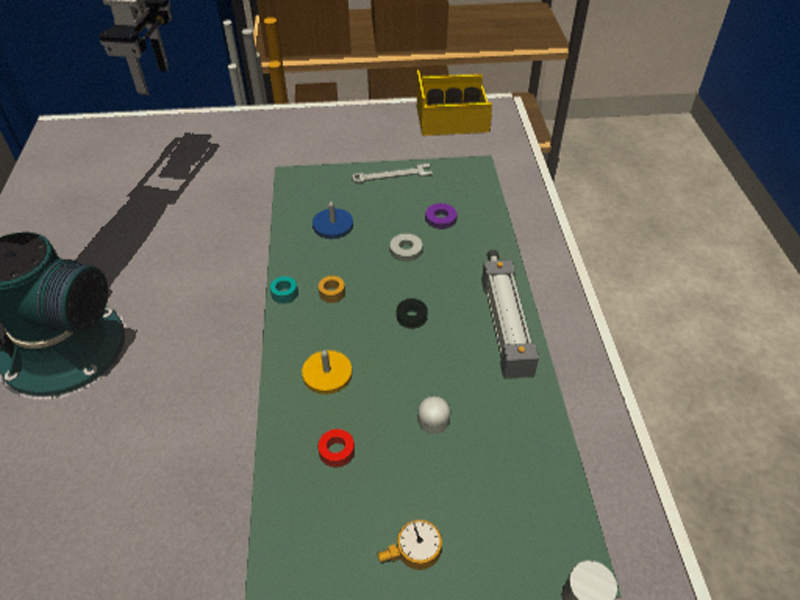

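The pictures show the steel flange at (302,293) in the top view, black ring (398,296), head (518,288), red (545,373), brass (357,373), blue stand (252,370) and yellow stand (461,380). Purple (257,250) and turquoise (353,423) are the look-alikes. Next I locate each part by matching silhouettes in both views.

```bash
cat > loc.py <<'E'
import numpy as np, cv2
from scipy.optimize import least_squares
from bench import get_obs, cams
A=np.linspace(0,2*np.pi,72,endpoint=False)
def circ(r,z): return np.c_[r*np.cos(A),r*np.sin(A),np.full(72,z)]
def prof(l): return np.vstack([circ(r,z) for r,z in l])
S=12e-3
M={"steel_flange":prof([(.033,0),(.033,.016)]),"black_ring":prof([(.028,0),(.028,.022)]),
"red_ring":prof([(.028,0),(.028,.022)]),"brass_collar":prof([(.025,0),(.025,.024)]),
"domed_head":prof([(.026,0),(.026,.024)]+[(.026*np.cos(t),.024+.02*np.sin(t)) for t in np.linspace(.1,1.57,8)]),
"blue_stand":prof([(.042,0),(.042,.012),(.006,.057),(.002,.062)])}
M["yellow_stand"]=M["blue_stand"]
def proj(p,X):
    c=X@p["R"].T+p["t"]; q=c@p["intrinsics"].T; return q[:,:2]/q[:,2:]
def hullc(pts):
    h=cv2.convexHull(pts.astype(np.float32)); m=cv2.moments(h); return np.array([m["m10"],m["m01"]])/m["m00"],m["m00"]
def regs(p,name): return [(d["conf"],d["region"],d["centre"]) for d in cams.outline_of(p,name)]
def regc(reg):
    n,l,st,_=cv2.connectedComponentsWithStats(reg.astype(np.uint8)); k=1+np.argmax(st[1:,4])
    ys,xs=np.nonzero(l==k)
    P=np.vstack([np.c_[xs+a,ys+b] for a in(-.5,.5) for b in(-.5,.5)]); return hullc(P)
def fit(name,obs,z=0.,x0=(.4,0)):
    """obs list of (pic,centroid)"""
    def f(v): return np.concatenate([hullc(proj(p,M[name]+[v[0],v[1],z]))[0]-c for p,c in obs])
    r=least_squares(f,x0,diff_step=1e-3); ar=[hullc(proj(p,M[name]+[r.x[0],r.x[1],z]))[1] for p,_ in obs]
    return r.x,r.fun,ar
E
python3 - <<'E'
from loc import *
ps={n:cams.snapshot(n) for n in("top","side")}
for nm in M:
    c={}
    for n,p in ps.items():
        for cf,rg,ce in regs(p,nm):
            if cf<.3 or rg.sum()<20: continue
            cc,a=regc(rg); col=p["frame"][rg].mean(0).astype(int)
            x,_,ar=fit(nm,[(p,cc)])
            print(nm,n,round(cf,2),"xy",x.round(4),"area",a,round(ar[0]),"rgb",col)
E
```

```text
steel_flange top 0.83 xy [0.7039 0.2845] area 409.5 418 rgb [85 39 98]
steel_flange top 0.66 xy [0.6219 0.1961] area 465.0 421 rgb [131 130 116]
steel_flange side 0.76 xy [0.7045 0.285 ] area 278.5 285 rgb [ 90  47 108]
steel_flange side 0.72 xy [0.6227 0.1973] area 310.5 319 rgb [141 141 125]
black_ring top 0.8 xy [0.6167 0.016 ] area 318.5 311 rgb [32 33 30]
black_ring side 0.77 xy [0.6176 0.017 ] area 311.5 330 rgb [31 38 31]
red_ring top 0.66 xy [ 0.4761 -0.2506] area 366.0 348 rgb [138  38  30]
red_ring side 0.64 xy [ 0.4768 -0.2506] area 462.0 486 rgb [168  31  18]
brass_collar top 0.72 xy [0.3838 0.0949] area 289.5 270 rgb [ 35 119 106]
brass_collar top 0.46 xy [0.4735 0.0878] area 262.5 257 rgb [148 114  47]
brass_collar side 0.58 xy [0.475  0.0878] area 247.0 263 rgb [131  97  34]
brass_collar side 0.49 xy [0.3851 0.0945] area 289.5 265 rgb [ 28 103  91]
domed_head top 0.86 xy [ 0.6318 -0.2058] area 312.0 291 rgb [123 123 110]
domed_head top 0.61 xy [ 0.4753 -0.2501] area 353.0 309 rgb [145  33  25]
domed_head side 0.77 xy [ 0.6328 -0.2056] area 450.5 420 rgb [150 150 135]
domed_head side 0.54 xy [ 0.4636 -0.1056] area 717.5 379 rgb [197 146   8]
blue_stand top 0.63 xy [0.4781 0.2827] area 710.0 703 rgb [30 58 93]
blue_stand side 0.58 xy [0.4797 0.2834] area 446.0 454 rgb [ 43  69 104]
yellow_stand top 0.95 xy [ 0.4617 -0.0991] area 699.5 702 rgb [165 141   9]
yellow_stand side 0.76 xy [ 0.4628 -0.099 ] area 739.0 724 rgb [195 145   9]
```

Both views agree to about 1.5 mm, and areas and colours match. I'll turn the tool to yaw π, so tx = −x, ty = +y and tz = down.

```bash
python3 -m crank '[{"twist":-6.7,"grip":1},{"twist":-6.7,"grip":1},{"tx":-4.5,"ty":-3,"grip":1},{"tx":-4.5,"ty":-3,"grip":1},{"tx":-4.5,"ty":-3,"grip":1},{"tx":-4.5,"ty":-3,"grip":1},{"tx":-4.5,"ty":-3,"grip":1},{"tx":-4.5,"ty":-3,"grip":1},{"tx":-4.5,"ty":-3,"grip":1},{"tx":-4.5,"ty":-3,"grip":1},{"tx":-4.5,"ty":-3,"grip":1},{"tx":-4.5,"ty":-3,"grip":1}]'; python3 -c "
from bench import get_obs;o=get_obs();print(o)"
```

```text
{'time': 0.9, 'joint_positions': array([ 1.23388693e+00,  8.71893736e-02,  1.37071249e+00,  2.93603901e-05,
        1.68364489e+00, -1.03126819e-01]), 'qvel': array([ 1.61958435e-03, -9.40341550e-04, -3.23828989e-05,  2.73951485e-04,
        1.60127473e-03, -7.39058827e-04]), 'joint_torque': array([-5.13096109e-05, -3.40038586e+01, -3.02599561e+01,  7.16577633e-02,
        2.39068206e-02,  3.13554217e-06]), 'tool_pos': array([0.12742081, 0.53503419, 0.21650534]), 'ee_rot': array([ 3.14154399e+00, -2.42931670e-05,  2.90781338e+00]), 'wrist_force': array([-0.2570479 ,  0.21512802,  0.15400123]), 'wrist_torque': array([-0.01019104, -0.00657496, -0.03580213]), 'width': 0.09397214480970009}invalid input at $[0]: expected keys tx, ty, tz, twist, grip
```

```bash
python3 -m crank '[{"tx":0,"ty":0,"tz":0,"twist":-6.7,"grip":1},{"tx":0,"ty":0,"tz":0,"twist":-6.7,"grip":1},{"tx":-4.5,"ty":-3,"tz":0,"twist":0,"grip":1},{"tx":-4.5,"ty":-3,"tz":0,"twist":0,"grip":1},{"tx":-4.5,"ty":-3,"tz":0,"twist":0,"grip":1},{"tx":-4.5,"ty":-3,"tz":0,"twist":0,"grip":1},{"tx":-4.5,"ty":-3,"tz":0,"twist":0,"grip":1},{"tx":-4.5,"ty":-3,"tz":0,"twist":0,"grip":1},{"tx":-4.5,"ty":-3,"tz":0,"twist":0,"grip":1},{"tx":-4.5,"ty":-3,"tz":0,"twist":0,"grip":1},{"tx":-4.5,"ty":-3,"tz":0,"twist":0,"grip":1},{"tx":-4.5,"ty":-3,"tz":0,"twist":0,"grip":1}]'
```

```text
time: 2.4
tool_pos: [0.5788, 0.234, 0.2166]
ee_rot: [3.141, 0.0, -3.142]
wrist_force: [-0.2, -0.4, 0.4]
width: 0.0942
```

```bash
python3 -m crank '[{"tx":-4.35,"ty":-3.73,"tz":0,"twist":0,"grip":1},{"tx":0,"ty":0,"tz":5,"twist":0,"grip":1},{"tx":0,"ty":0,"tz":5,"twist":0,"grip":1},{"tx":0,"ty":0,"tz":5,"twist":0,"grip":1},{"tx":0,"ty":0,"tz":2,"twist":0,"grip":1},{"tx":0,"ty":0,"tz":0,"twist":0,"grip":1}]'
```

```text
time: 3.15
tool_pos: [0.6202, 0.1977, 0.0452]
ee_rot: [-3.141, -0.003, -3.141]
wrist_force: [0.6, -0.2, 0.9]
width: 0.094
```

```bash
python3 -m crank '[{"tx":0,"ty":0,"tz":1.6,"twist":0,"grip":1},{"tx":0,"ty":0,"tz":1.5,"twist":0,"grip":1},{"tx":0,"ty":0,"tz":0,"twist":0,"grip":1}]'
python3 -m crank '[{"tx":0,"ty":0,"tz":0,"twist":0,"grip":0.5},{"tx":0,"ty":0,"tz":0,"twist":0,"grip":0.3},{"tx":0,"ty":0,"tz":0,"twist":0,"grip":0},{"tx":0,"ty":0,"tz":0,"twist":0,"grip":0},{"tx":0,"ty":0,"tz":0,"twist":0,"grip":0},{"tx":0,"ty":0,"tz":0,"twist":0,"grip":0}]'
```

```text
time: 3.52
tool_pos: [0.62, 0.1976, 0.0141]
ee_rot: [-3.141, -0.003, -3.141]
wrist_force: [-1.1, -0.4, -0.9]
width: 0.094
time: 4.28
tool_pos: [0.6213, 0.1978, 0.0161]
ee_rot: [3.141, 0.001, 3.142]
wrist_force: [0.4, -0.6, 2.5]
width: 0.0657
```

```bash
python3 -m crank '[{"tx":0,"ty":0,"tz":-2,"twist":0,"grip":0},{"tx":0,"ty":0,"tz":-4,"twist":0,"grip":0},{"tx":0,"ty":0,"tz":-5,"twist":0,"grip":0},{"tx":3.57,"ty":2.16,"tz":0,"twist":0,"grip":0},{"tx":3.57,"ty":2.16,"tz":0,"twist":0,"grip":0},{"tx":3.57,"ty":2.16,"tz":0,"twist":0,"grip":0},{"tx":3.57,"ty":2.16,"tz":0,"twist":0,"grip":0},{"tx":0,"ty":0,"tz":0,"twist":0,"grip":0},{"tx":0,"ty":0,"tz":0,"twist":0,"grip":0}]'
cat > pic.py <<'E'
import sys,cv2,numpy as np
from bench import cams,get_obs
tag=sys.argv[1]; X=np.array([float(v) for v in sys.argv[2:5]]) 
ims=[]
for n in("top","side"):
    p=cams.snapshot(n); c=p["R"]@X+p["t"]; u=p["intrinsics"]@c; u=u[:2]/u[2]
    a,b=int(np.clip(u[0]-50,0,412)),int(np.clip(u[1]-50,0,284)); print(n,"crop",a,b)
    ims.append(cv2.resize(p["frame"][b:b+100,a:a+100,::-1],(400,400),interpolation=cv2.INTER_CUBIC))
cv2.imwrite(f"pics/{tag}.png",np.hstack(ims)); print(get_obs()["tool_pos"])
E
python3 pic.py a1 .479 .283 .1
```

```text
time: 5.4
tool_pos: [0.4783, 0.284, 0.1258]
ee_rot: [-3.141, 0.001, -3.141]
wrist_force: [0.2, -0.5, -4.1]
width: 0.0658
top crop 101 184
side crop 160 69
[0.47894115 0.28362427 0.12555871]
```

View pics/a1.png

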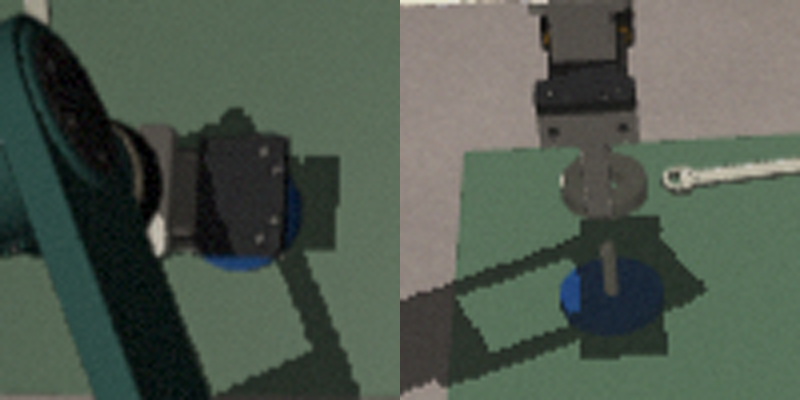

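The flange hangs level, with its bore over the post. Lowering.

```bash
python3 -m crank '[{"tx":0,"ty":0,"tz":3,"twist":0,"grip":0},{"tx":0,"ty":0,"tz":3,"twist":0,"grip":0},{"tx":0,"ty":0,"tz":2.3,"twist":0,"grip":0},{"tx":0,"ty":0,"tz":0.5,"twist":0,"grip":0},{"tx":0,"ty":0,"tz":0.5,"twist":0,"grip":0},{"tx":0,"ty":0,"tz":0,"twist":0,"grip":0}]'; python3 -m crank '[{"tx":0,"ty":0,"tz":0.2,"twist":0,"grip":0},{"tx":0,"ty":0,"tz":0.2,"twist":0,"grip":0},{"tx":0,"ty":0,"tz":0,"twist":0,"grip":0}]'
```

```text
time: 6.25
tool_pos: [0.4789, 0.2843, 0.0332]
ee_rot: [3.141, 0.001, 3.141]
wrist_force: [0.7, -0.9, -4.1]
width: 0.0659
time: 6.62
tool_pos: [0.4781, 0.2842, 0.0285]
ee_rot: [3.142, -0.0, -3.141]
wrist_force: [-0.4, 0.2, -3.9]
width: 0.066
```

```bash
for i in 1 2; do python3 -m crank '[{"tx":0,"ty":0,"tz":0.1,"twist":0,"grip":0},{"tx":0,"ty":0,"tz":0,"twist":0,"grip":0}]'; done
```

```text
time: 6.88
tool_pos: [0.4783, 0.2843, 0.0281]
ee_rot: [3.141, 0.0, -3.141]
wrist_force: [-0.9, -0.7, -0.1]
width: 0.066
time: 7.12
tool_pos: [0.4783, 0.2843, 0.0281]
ee_rot: [3.141, 0.001, -3.141]
wrist_force: [-3.5, -1.4, 4.1]
width: 0.0658
```

Contact made. Releasing and rising.

```bash
python3 -m crank '[{"tx":0,"ty":0,"tz":0,"twist":0,"grip":0.75},{"tx":0,"ty":0,"tz":0,"twist":0,"grip":1},{"tx":0,"ty":0,"tz":0,"twist":0,"grip":1},{"tx":0,"ty":0,"tz":0,"twist":0,"grip":1},{"tx":0,"ty":0,"tz":-1,"twist":0,"grip":1},{"tx":0,"ty":0,"tz":-4,"twist":0,"grip":1},{"tx":0,"ty":0,"tz":-4,"twist":0,"grip":1},{"tx":-4.6,"ty":-4.5,"tz":0,"twist":0,"grip":1},{"tx":-4.6,"ty":-4.5,"tz":0,"twist":0,"grip":1},{"tx":-4.6,"ty":-4.5,"tz":0,"twist":0,"grip":1},{"tx":0,"ty":-4.5,"tz":0,"twist":0,"grip":1},{"tx":0,"ty":-4.5,"tz":0,"twist":0,"grip":1}]'
```

```text
time: 8.62
tool_pos: [0.6128, 0.0614, 0.1168]
ee_rot: [3.141, 0.0, 3.141]
wrist_force: [0.4, -0.7, -0.3]
width: 0.0942
```

```bash
python3 -m crank '[{"tx":0,"ty":-4.2,"tz":0,"twist":0,"grip":1},{"tx":0,"ty":0,"tz":0,"twist":0,"grip":1}]';python3 pic.py a2 .479 .283 .03
```

```text
time: 8.88
tool_pos: [0.6125, 0.0182, 0.1172]
ee_rot: [-3.141, 0.001, 3.137]
wrist_force: [-0.2, 1.0, -0.2]
width: 0.0939
top crop 108 186
side crop 162 86
[0.61239898 0.02116326 0.11707033]
```

View pics/a2.png

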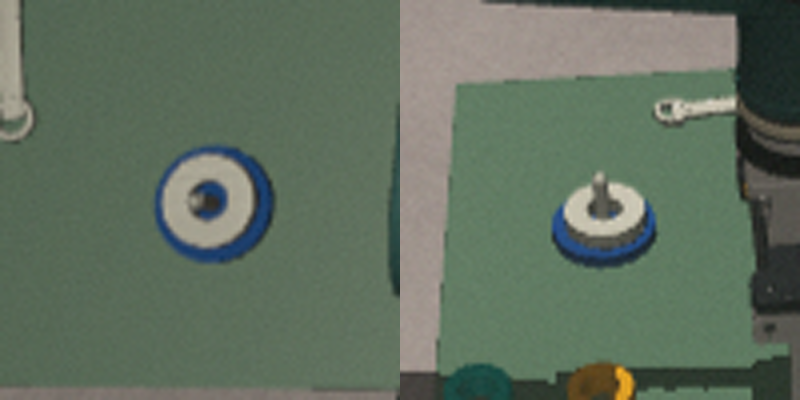

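The flange lies flat over the post. I check its centre, then move on to the black ring.

```bash
python3 - <<'E'
from loc import *
p=cams.snapshot("top"); q=cams.snapshot("side")
for p in(p,q):
  for cf,rg,ce in regs(p,"steel_flange"):
    cc,a=regc(rg); print(round(cf,2),fit("steel_flange",[(p,cc)],z=.012)[0],a)
for i in range(1): print(get_obs()["tool_pos"])
E
python3 -m crank '[{"tx":-0.45,"ty":-0.35,"tz":2,"twist":0,"grip":1},{"tx":0,"ty":0,"tz":4,"twist":0,"grip":1},{"tx":0,"ty":0,"tz":0,"twist":0,"grip":1}]'
```

```text
0.88 [0.70082744 0.28020383] 477.5
0.54 [0.47991088 0.28145542] 475.0
0.81 [0.7023963  0.27062213] 239.0
0.5 [0.47923505 0.28272545] 307.0
0.42 [ 0.63028282 -0.2090323 ] 453.5
[0.61223517 0.02244051 0.11664599]
time: 9.55
tool_pos: [0.6131, 0.0181, 0.0509]
ee_rot: [3.141, -0.011, -3.141]
wrist_force: [0.1, -0.5, -1.1]
width: 0.0939
```

```bash
python3 -m crank '[{"tx":-0.3,"ty":-0.1,"tz":1.0,"twist":0,"grip":1},{"tx":0,"ty":0,"tz":0,"twist":0,"grip":1},{"tx":0,"ty":0,"tz":0,"twist":0,"grip":1}]'
```

```text
time: 9.93
tool_pos: [0.6205, 0.0165, 0.0477]
ee_rot: [-3.142, 0.002, -3.142]
wrist_force: [-0.1, -0.6, -0.2]
width: 0.0941
```

```bash
python3 -m crank '[{"tx":0.3,"ty":0,"tz":1.7,"twist":0,"grip":1},{"tx":0,"ty":0,"tz":1.5,"twist":0,"grip":1},{"tx":0,"ty":0,"tz":0,"twist":0,"grip":1},{"tx":0,"ty":0,"tz":0,"twist":0,"grip":1}]'
```

```text
time: 10.42
tool_pos: [0.6163, 0.0166, 0.0138]
ee_rot: [3.141, -0.001, -3.142]
wrist_force: [0.1, 0.5, -0.3]
width: 0.094
```

```bash
python3 -m crank '[{"tx":0,"ty":0,"tz":0,"twist":0,"grip":0.5},{"tx":0,"ty":0,"tz":0,"twist":0,"grip":0.3},{"tx":0,"ty":0,"tz":0,"twist":0,"grip":0},{"tx":0,"ty":0,"tz":0,"twist":0,"grip":0},{"tx":0,"ty":0,"tz":0,"twist":0,"grip":0},{"tx":0,"ty":0,"tz":0,"twist":0,"grip":0},{"tx":0,"ty":0,"tz":0,"twist":0,"grip":0}]'
```

```text
time: 11.3
tool_pos: [0.6168, 0.0167, 0.0146]
ee_rot: [3.141, 0.0, -3.141]
wrist_force: [0.7, 0.3, 0.2]
width: 0.0563
```

```bash
python3 -m crank '[{"tx":0,"ty":0,"tz":-2,"twist":0,"grip":0},{"tx":0,"ty":0,"tz":-4,"twist":0,"grip":0},{"tx":0,"ty":0,"tz":-5,"twist":0,"grip":0},{"tx":2.3,"ty":4.43,"tz":0,"twist":0,"grip":0},{"tx":2.3,"ty":4.43,"tz":0,"twist":0,"grip":0},{"tx":2.3,"ty":4.43,"tz":0,"twist":0,"grip":0},{"tx":2.3,"ty":4.43,"tz":0,"twist":0,"grip":0},{"tx":2.3,"ty":4.43,"tz":0,"twist":0,"grip":0},{"tx":2.3,"ty":4.43,"tz":0,"twist":0,"grip":0},{"tx":0,"ty":0,"tz":0,"twist":0,"grip":0},{"tx":0,"ty":0,"tz":0,"twist":0,"grip":0}]'; python3 pic.py a3 .479 .283 .09
```

```text
time: 12.68
tool_pos: [0.4791, 0.2821, 0.1255]
ee_rot: [-3.141, 0.002, -3.141]
wrist_force: [0.9, -0.1, -0.2]
width: 0.056
top crop 102 185
side crop 160 71
[0.47945726 0.28136724 0.12501795]
```

View pics/a3.png

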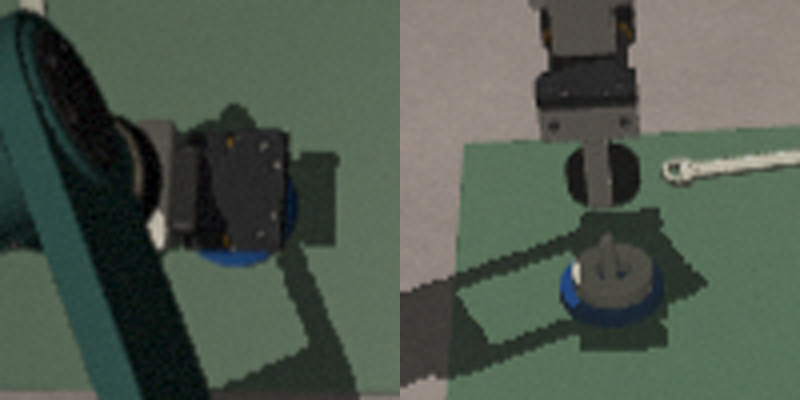

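```bash
python3 -m crank '[{"tx":0,"ty":0,"tz":3,"twist":0,"grip":0},{"tx":0,"ty":0,"tz":3,"twist":0,"grip":0},{"tx":0,"ty":0,"tz":1.2,"twist":0,"grip":0},{"tx":0,"ty":0,"tz":0.4,"twist":0,"grip":0},{"tx":0,"ty":0,"tz":0.3,"twist":0,"grip":0},{"tx":0,"ty":0,"tz":0,"twist":0,"grip":0},{"tx":0,"ty":0,"tz":0,"twist":0,"grip":0}]'; python3 -m crank '[{"tx":0,"ty":0,"tz":0.1,"twist":0,"grip":0},{"tx":0,"ty":0,"tz":0.1,"twist":0,"grip":0},{"tx":0,"ty":0,"tz":0,"twist":0,"grip":0}]'
```

```text
time: 13.65
tool_pos: [0.4792, 0.2827, 0.0464]
ee_rot: [3.141, 0.002, -3.141]
wrist_force: [0.4, -0.1, -0.3]
width: 0.056
time: 14.02
tool_pos: [0.4786, 0.2824, 0.0434]
ee_rot: [-3.142, -0.0, -3.141]
wrist_force: [0.2, -1.0, -0.3]
width: 0.0562
```

```bash
python3 -m crank '[{"tx":0,"ty":0,"tz":0.1,"twist":0,"grip":0},{"tx":0,"ty":0,"tz":0,"twist":0,"grip":0}]'; python3 -m crank '[{"tx":0,"ty":0,"tz":0.1,"twist":0,"grip":0},{"tx":0,"ty":0,"tz":0,"twist":0,"grip":0}]'
```

```text
time: 14.28
tool_pos: [0.4787, 0.2824, 0.0425]
ee_rot: [3.141, 0.0, -3.141]
wrist_force: [-0.9, 0.6, -0.9]
width: 0.0559
time: 14.52
tool_pos: [0.4788, 0.2824, 0.0425]
ee_rot: [3.141, 0.0, -3.141]
wrist_force: [-1.5, -0.5, 5.7]
width: 0.0562
```

```bash
python3 -m crank '[{"tx":0,"ty":0,"tz":0,"twist":0,"grip":0.7},{"tx":0,"ty":0,"tz":0,"twist":0,"grip":1},{"tx":0,"ty":0,"tz":0,"twist":0,"grip":1},{"tx":0,"ty":0,"tz":0,"twist":0,"grip":1},{"tx":0,"ty":0,"tz":0,"twist":0,"grip":1},{"tx":0,"ty":0,"tz":-1,"twist":0,"grip":1},{"tx":0,"ty":0,"tz":-4,"twist":0,"grip":1},{"tx":0,"ty":0,"tz":-4,"twist":0,"grip":1},{"tx":-3,"ty":-4,"tz":0,"twist":0,"grip":1},{"tx":-3,"ty":-4,"tz":0,"twist":0,"grip":1},{"tx":-3,"ty":-4,"tz":0,"twist":0,"grip":1},{"tx":-3,"ty":-4,"tz":0,"twist":0,"grip":1}]'; python3 -m crank '[{"tx":-1.1,"ty":-4,"tz":0,"twist":0,"grip":1},{"tx":-1.1,"ty":-4,"tz":0,"twist":0,"grip":1},{"tx":-1.1,"ty":-4,"tz":0,"twist":0,"grip":1},{"tx":0,"ty":-4,"tz":0,"twist":0,"grip":1},{"tx":0,"ty":-4,"tz":0,"twist":0,"grip":1},{"tx":0,"ty":-4,"tz":0,"twist":0,"grip":1},{"tx":0,"ty":-4,"tz":0,"twist":0,"grip":1},{"tx":0,"ty":-4,"tz":0,"twist":0,"grip":1},{"tx":0,"ty":-0.8,"tz":0,"twist":0,"grip":1},{"tx":0,"ty":0,"tz":0,"twist":0,"grip":1},{"tx":0,"ty":0,"tz":0,"twist":0,"grip":1}]';python3 pic.py a4 .479 .283 .03
```

```text
time: 16.02
tool_pos: [0.5998, 0.1212, 0.1326]
ee_rot: [3.141, 0.002, -3.141]
wrist_force: [0.1, 0.2, -0.1]
width: 0.0938
time: 17.4
tool_pos: [0.6319, -0.2041, 0.1317]
ee_rot: [3.141, 0.0, -3.14]
wrist_force: [1.0, 0.2, -0.4]
width: 0.0937
top crop 108 186
side crop 162 86
[ 0.6319343  -0.20413671  0.13165691]
```

View pics/a4.png

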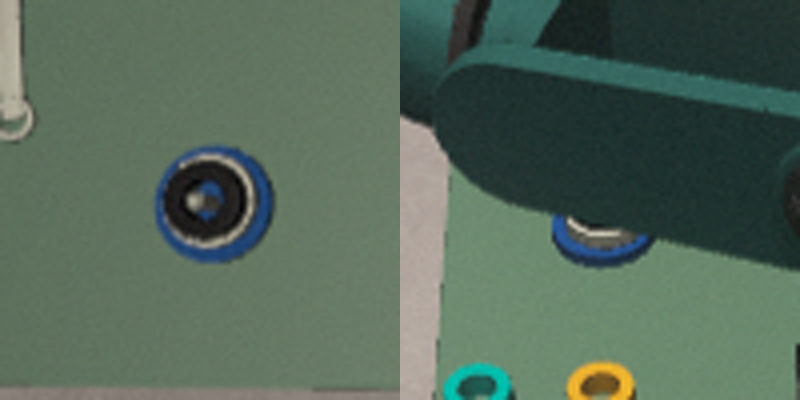

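Black ring is seated on the flange. Descending on the head.

```bash
python3 -m crank '[{"tx":0,"ty":-0.1,"tz":4,"twist":0,"grip":1},{"tx":0,"ty":0,"tz":4,"twist":0,"grip":1},{"tx":0,"ty":0,"tz":2,"twist":0,"grip":1},{"tx":0,"ty":0,"tz":1.2,"twist":0,"grip":1},{"tx":0,"ty":0,"tz":0.5,"twist":0,"grip":1},{"tx":0,"ty":0,"tz":0,"twist":0,"grip":1},{"tx":0,"ty":0,"tz":0,"twist":0,"grip":1}]'
```

```text
time: 18.38
tool_pos: [0.6326, -0.207, 0.016]
ee_rot: [-3.141, 0.002, -3.142]
wrist_force: [-0.2, 0.4, -0.4]
width: 0.0941
```

```bash
python3 -m crank '[{"tx":0,"ty":0,"tz":0,"twist":0,"grip":0.5},{"tx":0,"ty":0,"tz":0,"twist":0,"grip":0.3},{"tx":0,"ty":0,"tz":0,"twist":0,"grip":0},{"tx":0,"ty":0,"tz":0,"twist":0,"grip":0},{"tx":0,"ty":0,"tz":0,"twist":0,"grip":0},{"tx":0,"ty":0,"tz":0,"twist":0,"grip":0},{"tx":0,"ty":0,"tz":0,"twist":0,"grip":0},{"tx":0,"ty":0,"tz":0,"twist":0,"grip":0}]'
```

```text
time: 19.38
tool_pos: [0.6317, -0.2064, 0.0144]
ee_rot: [3.141, -0.0, -3.141]
wrist_force: [-0.5, 0.8, -0.0]
width: 0.0519
```

```bash
python3 -m crank '[{"tx":0,"ty":0,"tz":-2,"twist":0,"grip":0},{"tx":0,"ty":0,"tz":-5,"twist":0,"grip":0},{"tx":0,"ty":0,"tz":-5,"twist":0,"grip":0},{"tx":0,"ty":4,"tz":0,"twist":0,"grip":0},{"tx":0,"ty":4,"tz":0,"twist":0,"grip":0},{"tx":0,"ty":4,"tz":0,"twist":0,"grip":0},{"tx":0,"ty":4,"tz":0,"twist":0,"grip":0},{"tx":0,"ty":4,"tz":0,"twist":0,"grip":0},{"tx":2,"ty":4,"tz":0,"twist":0,"grip":0},{"tx":2,"ty":4,"tz":0,"twist":0,"grip":0},{"tx":2,"ty":4,"tz":0,"twist":0,"grip":0}]'; python3 -m crank '[{"tx":2.3,"ty":4,"tz":0,"twist":0,"grip":0},{"tx":2.3,"ty":4,"tz":0,"twist":0,"grip":0},{"tx":2.3,"ty":4,"tz":0,"twist":0,"grip":0},{"tx":2.3,"ty":4,"tz":0,"twist":0,"grip":0},{"tx":0,"ty":0.9,"tz":0,"twist":0,"grip":0},{"tx":0,"ty":0,"tz":0,"twist":0,"grip":0},{"tx":0,"ty":0,"tz":0,"twist":0,"grip":0}]'; python3 pic.py a5 .479 .283 .09
```

```text
time: 20.75
tool_pos: [0.5714, 0.1143, 0.1359]
ee_rot: [-3.141, 0.002, 3.141]
wrist_force: [-0.6, -0.4, -0.9]
width: 0.0515
time: 21.62
tool_pos: [0.4805, 0.2812, 0.1348]
ee_rot: [-3.141, 0.001, 3.14]
wrist_force: [0.5, -0.5, -0.6]
width: 0.0513
top crop 102 185
side crop 160 71
[0.48041284 0.28116494 0.13453619]
```

View pics/a5.png

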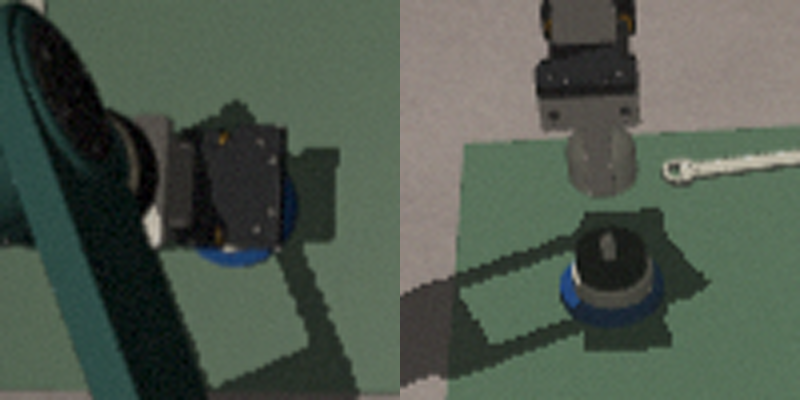

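```bash
python3 -m crank '[{"tx":0.1,"ty":0.1,"tz":2.5,"twist":0,"grip":0},{"tx":0,"ty":0,"tz":2.5,"twist":0,"grip":0},{"tx":0,"ty":0,"tz":1,"twist":0,"grip":0},{"tx":0,"ty":0,"tz":0.4,"twist":0,"grip":0},{"tx":0,"ty":0,"tz":0.2,"twist":0,"grip":0},{"tx":0,"ty":0,"tz":0,"twist":0,"grip":0},{"tx":0,"ty":0,"tz":0,"twist":0,"grip":0}]'; python3 -m crank '[{"tx":0,"ty":0,"tz":0.1,"twist":0,"grip":0},{"tx":0,"ty":0,"tz":0.1,"twist":0,"grip":0},{"tx":0,"ty":0,"tz":0,"twist":0,"grip":0}]'; python3 -m crank '[{"tx":0,"ty":0,"tz":0.1,"twist":0,"grip":0},{"tx":0,"ty":0,"tz":0,"twist":0,"grip":0}]'
```

```text
time: 22.6
tool_pos: [0.4791, 0.2836, 0.0693]
ee_rot: [3.141, 0.001, -3.141]
wrist_force: [-1.1, -0.3, -1.2]
width: 0.0518
time: 22.98
tool_pos: [0.4786, 0.2834, 0.0664]
ee_rot: [-3.142, -0.0, -3.141]
wrist_force: [0.9, -0.4, -2.0]
width: 0.0518
time: 23.22
tool_pos: [0.4786, 0.2833, 0.0653]
ee_rot: [-3.142, -0.0, -3.141]
wrist_force: [-0.3, 0.2, -1.8]
width: 0.0514
```

```bash
python3 -m crank '[{"tx":0,"ty":0,"tz":0.1,"twist":0,"grip":0},{"tx":0,"ty":0,"tz":0,"twist":0,"grip":0}]'; python3 -m crank '[{"tx":0,"ty":0,"tz":0.1,"twist":0,"grip":0},{"tx":0,"ty":0,"tz":0,"twist":0,"grip":0}]'
```

```text
time: 23.48
tool_pos: [0.4787, 0.2834, 0.0644]
ee_rot: [3.142, -0.0, -3.142]
wrist_force: [0.7, -0.8, -1.7]
width: 0.0513
time: 23.72
tool_pos: [0.4788, 0.2834, 0.0644]
ee_rot: [3.141, 0.0, -3.141]
wrist_force: [-2.6, -0.9, 3.5]
width: 0.0515
```

```bash
python3 -m crank '[{"tx":0,"ty":0,"tz":0,"twist":0,"grip":0.7},{"tx":0,"ty":0,"tz":0,"twist":0,"grip":1},{"tx":0,"ty":0,"tz":0,"twist":0,"grip":1},{"tx":0,"ty":0,"tz":0,"twist":0,"grip":1},{"tx":0,"ty":0,"tz":0,"twist":0,"grip":1},{"tx":0,"ty":0,"tz":-1,"twist":0,"grip":1},{"tx":0,"ty":0,"tz":-4,"twist":0,"grip":1},{"tx":0,"ty":0,"tz":-3,"twist":0,"grip":1},{"tx":0,"ty":-4,"tz":0,"twist":0,"grip":1},{"tx":0,"ty":-4,"tz":0,"twist":0,"grip":1},{"tx":0,"ty":-4,"tz":0,"twist":0,"grip":1},{"tx":0,"ty":-4,"tz":0,"twist":0,"grip":1}]'; python3 -m crank '[{"tx":0,"ty":-4,"tz":0,"twist":0,"grip":1},{"tx":0,"ty":-4,"tz":0,"twist":0,"grip":1},{"tx":0,"ty":-4,"tz":0,"twist":0,"grip":1},{"tx":0,"ty":-4,"tz":0,"twist":0,"grip":1},{"tx":0,"ty":-4,"tz":0,"twist":0,"grip":1},{"tx":0,"ty":-4,"tz":0,"twist":0,"grip":1},{"tx":0,"ty":-4,"tz":0,"twist":0,"grip":1},{"tx":0,"ty":-4,"tz":0,"twist":0,"grip":1},{"tx":0,"ty":-4,"tz":0,"twist":0,"grip":1},{"tx":0.2,"ty":-1.4,"tz":0,"twist":0,"grip":1},{"tx":0,"ty":0,"tz":0,"twist":0,"grip":1},{"tx":0,"ty":0,"tz":0,"twist":0,"grip":1}]';python3 pic.py a6 .479 .283 .05
```

```text
time: 25.22
tool_pos: [0.4789, 0.1222, 0.1445]
ee_rot: [3.141, 0.002, -3.141]
wrist_force: [0.6, -0.3, -0.2]
width: 0.0943
time: 26.72
tool_pos: [0.4769, -0.2495, 0.1436]
ee_rot: [3.141, 0.0, -3.14]
wrist_force: [-0.4, 0.7, 1.2]
width: 0.0942
top crop 106 185
side crop 161 82
[ 0.47692552 -0.24938329  0.1436593 ]
```

View pics/a6.png

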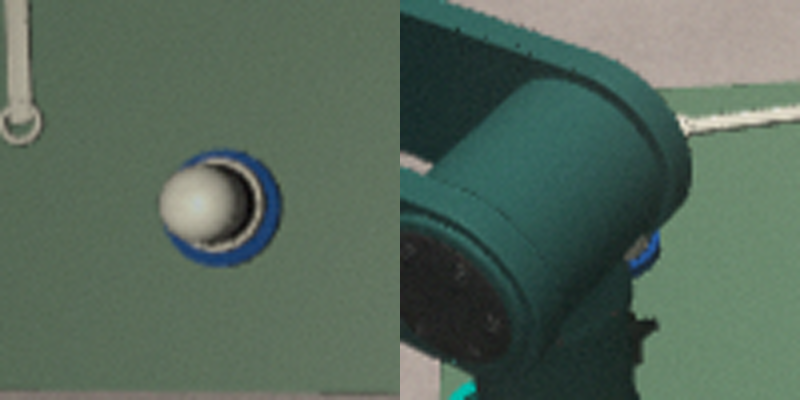

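The head sits on the stack, dome up. Next the red ring.

```bash
python3 -m crank '[{"tx":0,"ty":0,"tz":4,"twist":0,"grip":1},{"tx":0,"ty":0,"tz":4,"twist":0,"grip":1},{"tx":0,"ty":0,"tz":3,"twist":0,"grip":1},{"tx":0,"ty":0,"tz":1.3,"twist":0,"grip":1},{"tx":0,"ty":0,"tz":0.5,"twist":0,"grip":1},{"tx":0,"ty":0,"tz":0,"twist":0,"grip":1},{"tx":0,"ty":0,"tz":0,"twist":0,"grip":1}]'
```

```text
time: 27.7
tool_pos: [0.4777, -0.2512, 0.0169]
ee_rot: [-3.14, 0.002, -3.141]
wrist_force: [0.5, -0.1, 0.6]
width: 0.094
```

```bash
python3 -m crank '[{"tx":0,"ty":0,"tz":0,"twist":0,"grip":0.5},{"tx":0,"ty":0,"tz":0,"twist":0,"grip":0.3},{"tx":0,"ty":0,"tz":0,"twist":0,"grip":0},{"tx":0,"ty":0,"tz":0,"twist":0,"grip":0},{"tx":0,"ty":0,"tz":0,"twist":0,"grip":0},{"tx":0,"ty":0,"tz":0,"twist":0,"grip":0},{"tx":0,"ty":0,"tz":0,"twist":0,"grip":0}]'
```

```text
time: 28.58
tool_pos: [0.4767, -0.2505, 0.0154]
ee_rot: [3.141, -0.0, -3.141]
wrist_force: [-0.4, 0.7, 1.1]
width: 0.0547
```

```bash
python3 -m crank '[{"tx":0,"ty":0,"tz":-2,"twist":0,"grip":0},{"tx":0,"ty":0,"tz":-4,"twist":0,"grip":0},{"tx":0,"ty":0,"tz":-5,"twist":0,"grip":0},{"tx":0.36,"ty":3.79,"tz":0,"twist":0,"grip":0},{"tx":0.36,"ty":3.79,"tz":0,"twist":0,"grip":0},{"tx":0.36,"ty":3.79,"tz":0,"twist":0,"grip":0},{"tx":0.36,"ty":3.79,"tz":0,"twist":0,"grip":0},{"tx":0,"ty":0,"tz":0,"twist":0,"grip":0},{"tx":0,"ty":0,"tz":0,"twist":0,"grip":0}]'; python3 pic.py a7 .462 -.099 .08
```

```text
time: 29.7
tool_pos: [0.4624, -0.0995, 0.1254]
ee_rot: [-3.141, 0.0, -3.141]
wrist_force: [0.6, -0.3, -1.2]
width: 0.0548
top crop 246 192
side crop 156 170
[ 0.46241729 -0.09994348  0.12535279]
```

View pics/a7.png

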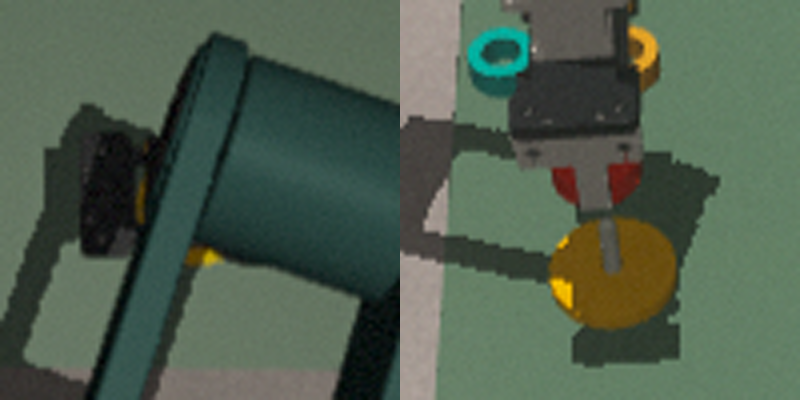

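```bash
python3 -m crank '[{"tx":0,"ty":0,"tz":3,"twist":0,"grip":0},{"tx":0,"ty":0,"tz":3,"twist":0,"grip":0},{"tx":0,"ty":0,"tz":2.4,"twist":0,"grip":0},{"tx":0,"ty":0,"tz":0.6,"twist":0,"grip":0},{"tx":0,"ty":0,"tz":0.4,"twist":0,"grip":0},{"tx":0,"ty":0,"tz":0,"twist":0,"grip":0},{"tx":0,"ty":0,"tz":0,"twist":0,"grip":0}]'; python3 -m crank '[{"tx":0,"ty":0,"tz":0.1,"twist":0,"grip":0},{"tx":0,"ty":0,"tz":0.1,"twist":0,"grip":0},{"tx":0,"ty":0,"tz":0,"twist":0,"grip":0}]'; python3 -m crank '[{"tx":0,"ty":0,"tz":0.1,"twist":0,"grip":0},{"tx":0,"ty":0,"tz":0,"twist":0,"grip":0}]'
```

```text
time: 30.68
tool_pos: [0.4631, -0.0993, 0.0325]
ee_rot: [-3.141, 0.002, -3.142]
wrist_force: [0.3, 0.5, -0.4]
width: 0.0546
time: 31.05
tool_pos: [0.4623, -0.0989, 0.0294]
ee_rot: [3.141, -0.0, -3.141]
wrist_force: [0.0, -0.4, -1.0]
width: 0.0547
time: 31.3
tool_pos: [0.4622, -0.099, 0.0283]
ee_rot: [3.141, -0.0, -3.141]
wrist_force: [0.1, -0.2, -1.2]
width: 0.0548
```

```bash
python3 -m crank '[{"tx":0,"ty":0,"tz":0.1,"twist":0,"grip":0},{"tx":0,"ty":0,"tz":0,"twist":0,"grip":0}]'; python3 -m crank '[{"tx":0,"ty":0,"tz":0.1,"twist":0,"grip":0},{"tx":0,"ty":0,"tz":0,"twist":0,"grip":0}]'
```

```text
time: 31.55
tool_pos: [0.4623, -0.099, 0.0274]
ee_rot: [3.142, 0.0, -3.141]
wrist_force: [0.5, -0.2, 0.1]
width: 0.0548
time: 31.8
tool_pos: [0.4624, -0.099, 0.0274]
ee_rot: [3.142, 0.0, -3.141]
wrist_force: [-2.4, 0.1, 5.4]
width: 0.0543
```

```bash
python3 -m crank '[{"tx":0,"ty":0,"tz":0,"twist":0,"grip":0.7},{"tx":0,"ty":0,"tz":0,"twist":0,"grip":1},{"tx":0,"ty":0,"tz":0,"twist":0,"grip":1},{"tx":0,"ty":0,"tz":0,"twist":0,"grip":1},{"tx":0,"ty":0,"tz":0,"twist":0,"grip":1},{"tx":0,"ty":0,"tz":-1,"twist":0,"grip":1},{"tx":0,"ty":0,"tz":-4,"twist":0,"grip":1},{"tx":0,"ty":0,"tz":-4,"twist":0,"grip":1},{"tx":-0.3,"ty":4.67,"tz":0,"twist":0,"grip":1},{"tx":-0.3,"ty":4.67,"tz":0,"twist":0,"grip":1},{"tx":-0.3,"ty":4.67,"tz":0,"twist":0,"grip":1},{"tx":-0.3,"ty":4.67,"tz":0,"twist":0,"grip":1}]'; python3 -m crank '[{"tx":0,"ty":0,"tz":4,"twist":0,"grip":1},{"tx":0,"ty":0,"tz":3,"twist":0,"grip":1},{"tx":0,"ty":0,"tz":0,"twist":0,"grip":1},{"tx":0,"ty":0,"tz":0,"twist":0,"grip":1}]';python3 pic.py a8 .462 -.05 .05
```

```text
time: 33.3
tool_pos: [0.4746, 0.0892, 0.1175]
ee_rot: [3.141, 0.002, 3.141]
wrist_force: [0.3, -0.4, -0.3]
width: 0.0942
time: 33.8
tool_pos: [0.4753, 0.0877, 0.0481]
ee_rot: [3.141, 0.002, 3.141]
wrist_force: [0.3, 0.5, 0.9]
width: 0.0939
top crop 227 192
side crop 156 162
[0.47581625 0.08768526 0.04857818]
```

View pics/a8.png

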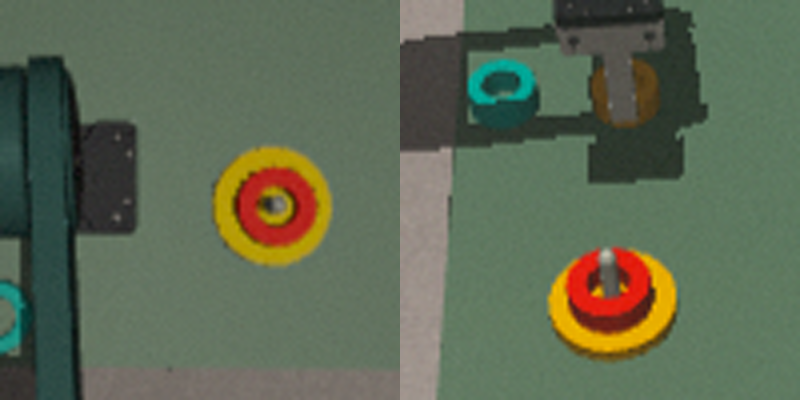

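Red ring is seated. Descending 3.3 cm onto the brass collar.

```bash
python3 -m crank '[{"tx":0,"ty":0,"tz":1.7,"twist":0,"grip":1},{"tx":0,"ty":0,"tz":1.6,"twist":0,"grip":1},{"tx":0,"ty":0,"tz":0,"twist":0,"grip":1},{"tx":0,"ty":0,"tz":0,"twist":0,"grip":0.5},{"tx":0,"ty":0,"tz":0,"twist":0,"grip":0.3},{"tx":0,"ty":0,"tz":0,"twist":0,"grip":0},{"tx":0,"ty":0,"tz":0,"twist":0,"grip":0},{"tx":0,"ty":0,"tz":0,"twist":0,"grip":0},{"tx":0,"ty":0,"tz":0,"twist":0,"grip":0},{"tx":0,"ty":0,"tz":0,"twist":0,"grip":0},{"tx":0,"ty":0,"tz":0,"twist":0,"grip":0}]'
```

```text
time: 35.28
tool_pos: [0.4743, 0.088, 0.0135]
ee_rot: [3.141, 0.0, -3.141]
wrist_force: [-0.0, 1.7, 0.7]
width: 0.0494
```

```bash
python3 -m crank '[{"tx":0,"ty":0,"tz":-2,"twist":0,"grip":0},{"tx":0,"ty":0,"tz":-5,"twist":0,"grip":0},{"tx":0,"ty":0,"tz":-5,"twist":0,"grip":0},{"tx":0.24,"ty":-3.74,"tz":0,"twist":0,"grip":0},{"tx":0.24,"ty":-3.74,"tz":0,"twist":0,"grip":0},{"tx":0.24,"ty":-3.74,"tz":0,"twist":0,"grip":0},{"tx":0.24,"ty":-3.74,"tz":0,"twist":0,"grip":0},{"tx":0.24,"ty":-3.74,"tz":0,"twist":0,"grip":0},{"tx":0,"ty":0,"tz":0,"twist":0,"grip":0},{"tx":0,"ty":0,"tz":0,"twist":0,"grip":0}]'; python3 pic.py a9 .462 -.099 .08
```

```text
time: 36.52
tool_pos: [0.4617, -0.099, 0.1326]
ee_rot: [3.141, -0.002, 3.141]
wrist_force: [0.2, 0.1, -3.2]
width: 0.0496
top crop 246 192
side crop 156 170
[ 0.4619752  -0.09845882  0.13297309]
```

View pics/a9.png

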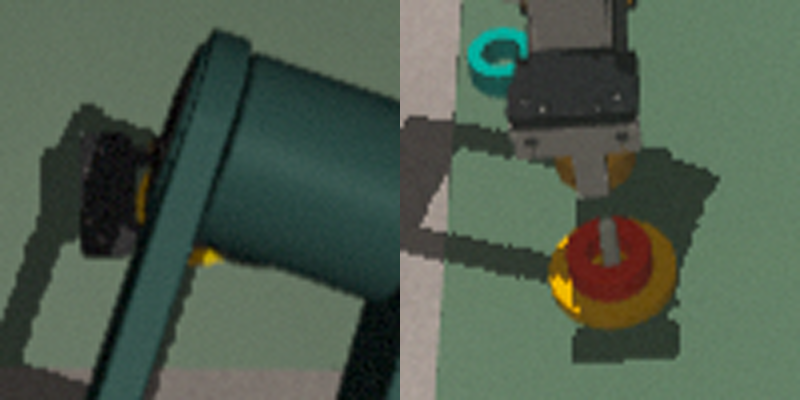

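```bash
python3 -m crank '[{"tx":0,"ty":0,"tz":3,"twist":0,"grip":0},{"tx":0,"ty":0,"tz":3,"twist":0,"grip":0},{"tx":0,"ty":0,"tz":1.2,"twist":0,"grip":0},{"tx":0,"ty":0,"tz":0.5,"twist":0,"grip":0},{"tx":0,"ty":0,"tz":0.3,"twist":0,"grip":0},{"tx":0,"ty":0,"tz":0,"twist":0,"grip":0},{"tx":0,"ty":0,"tz":0,"twist":0,"grip":0}]'; python3 -m crank '[{"tx":0,"ty":0,"tz":0.1,"twist":0,"grip":0},{"tx":0,"ty":0,"tz":0.1,"twist":0,"grip":0},{"tx":0,"ty":0,"tz":0,"twist":0,"grip":0}]'; python3 -m crank '[{"tx":0,"ty":0,"tz":0.1,"twist":0,"grip":0},{"tx":0,"ty":0,"tz":0,"twist":0,"grip":0}]'
```

```text
time: 37.5
tool_pos: [0.4629, -0.0994, 0.0543]
ee_rot: [-3.141, 0.002, -3.142]
wrist_force: [-0.4, -0.5, -3.6]
width: 0.0488
time: 37.88
tool_pos: [0.4622, -0.0992, 0.0514]
ee_rot: [3.141, -0.0, -3.142]
wrist_force: [-0.0, 0.7, -2.6]
width: 0.0495
time: 38.12
tool_pos: [0.4622, -0.0992, 0.0503]
ee_rot: [3.141, -0.0, -3.142]
wrist_force: [-0.2, 0.4, -2.3]
width: 0.0491
```

```bash
python3 -m crank '[{"tx":0,"ty":0,"tz":0.1,"twist":0,"grip":0},{"tx":0,"ty":0,"tz":0,"twist":0,"grip":0}]'; python3 -m crank '[{"tx":0,"ty":0,"tz":0.1,"twist":0,"grip":0},{"tx":0,"ty":0,"tz":0,"twist":0,"grip":0}]'
```

```text
time: 38.38
tool_pos: [0.4622, -0.0992, 0.0493]
ee_rot: [3.141, -0.0, -3.141]
wrist_force: [0.7, -0.4, -3.3]
width: 0.0492
time: 38.62
tool_pos: [0.4622, -0.0992, 0.0483]
ee_rot: [3.141, -0.0, -3.142]
wrist_force: [0.2, -0.3, -3.7]
width: 0.0495
```

```bash
python3 -m crank '[{"tx":0,"ty":0,"tz":0.1,"twist":0,"grip":0},{"tx":0,"ty":0,"tz":0,"twist":0,"grip":0}]'; python3 -m crank '[{"tx":0,"ty":0,"tz":0.1,"twist":0,"grip":0},{"tx":0,"ty":0,"tz":0,"twist":0,"grip":0}]'
```

```text
time: 38.88
tool_pos: [0.4624, -0.0993, 0.0475]
ee_rot: [3.142, 0.0, -3.142]
wrist_force: [-0.2, -0.4, -2.9]
width: 0.0495
time: 39.12
tool_pos: [0.4625, -0.0993, 0.0475]
ee_rot: [-3.142, 0.0, -3.141]
wrist_force: [-2.5, -0.3, 6.1]
width: 0.0493
```

```bash
python3 -m crank '[{"tx":0,"ty":0,"tz":0,"twist":0,"grip":0.7},{"tx":0,"ty":0,"tz":0,"twist":0,"grip":1},{"tx":0,"ty":0,"tz":0,"twist":0,"grip":1},{"tx":0,"ty":0,"tz":0,"twist":0,"grip":1},{"tx":0,"ty":0,"tz":0,"twist":0,"grip":1},{"tx":0,"ty":0,"tz":-1,"twist":0,"grip":1},{"tx":0,"ty":0,"tz":-4,"twist":0,"grip":1},{"tx":0,"ty":0,"tz":-4,"twist":0,"grip":1},{"tx":0,"ty":0,"tz":-4,"twist":0,"grip":1},{"tx":0,"ty":0,"tz":-4,"twist":0,"grip":1},{"tx":3,"ty":3.5,"tz":0,"twist":0,"grip":1},{"tx":3,"ty":3.5,"tz":0,"twist":0,"grip":1}]'; python3 -m crank '[{"tx":3,"ty":3.5,"tz":0,"twist":0,"grip":1},{"tx":3,"ty":3.5,"tz":0,"twist":0,"grip":1},{"tx":3,"ty":3.5,"tz":0,"twist":0,"grip":1},{"tx":0,"ty":0,"tz":0,"twist":0,"grip":1},{"tx":0,"ty":0,"tz":0,"twist":0,"grip":1}]'
python3 - <<'E'
from bench import cams
import cv2
for n in ("top","side"):
    p=cams.snapshot(n)
    cv2.imwrite(f"pics/{n}9.png",cv2.resize(p["frame"][60:,60:,::-1] if n=="top" else p["frame"][60:,100:460,::-1],(800,600),interpolation=cv2.INTER_CUBIC))
E
```

```text
time: 40.62
tool_pos: [0.4021, -0.0288, 0.218]
ee_rot: [-3.141, 0.002, 3.14]
wrist_force: [0.3, -0.4, 0.1]
width: 0.0942
time: 41.25
tool_pos: [0.3127, 0.0755, 0.2171]
ee_rot: [-3.141, 0.002, -3.141]
wrist_force: [0.7, 0.7, 0.3]
width: 0.094
```

View pics/top9.png

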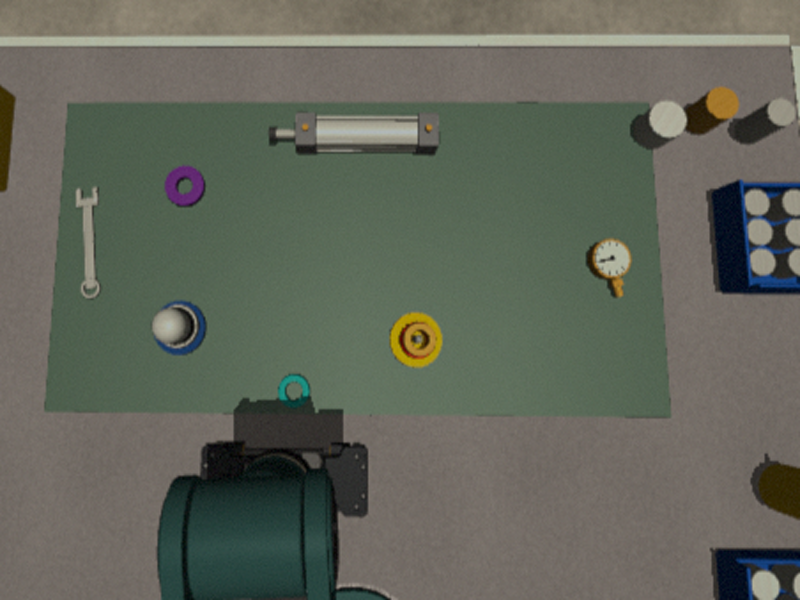

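View pics/side9.png

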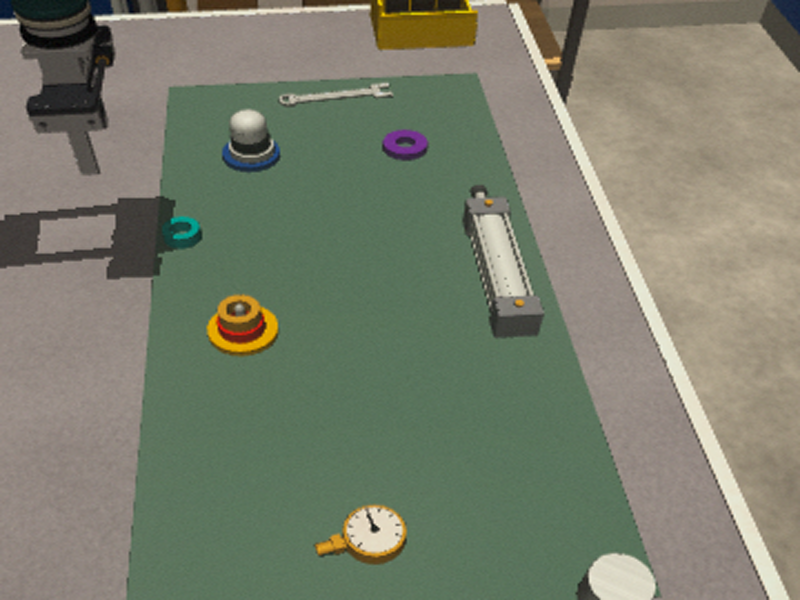

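Both stacks are complete, flat and upright: blue stand at (250,140) and yellow stand at (242,325) in the side crop. The cylinder, gauge and wrench look undisturbed, and the arm is clear. Handing in.

```bash
python3 -c "
from bench import ticket,get_obs;print(get_obs()['time'],ticket.close_job())"
```

```text
the job is handed in; nothing more can be done
41.35 None
```

The job is handed in at 41.35 s of the 112 s allowed, with both stacks built in the order asked. The blue stand holds the steel flange, then the black ring, then the domed head with its dome up. The yellow stand holds the red ring, then the brass collar.

- **Setting down:** each part was lowered in 1 mm steps and let go only once contact showed, at about 4–6 N.
- **Final pictures:** both stacks sit flat and upright over their posts. By eye, the cylinder, gauge and wrench lie where they were, as do the purple and turquoise look-alikes. The gripper was empty and clear of everything.
- **Not measured:** I worked out the placed position only for the flange, within about 1.5 mm of the post; the other parts I judged from the pictures.
- **Readings that disagreed:** the red ring and brass collar read about 1 mm narrower in the grip than their nominal size, and one tool reading over the black ring was a few millimetres off until the arm settled.

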